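# Find the high spot of a feed hub on the run-out gauge

### The job

Put the loose metal feed hub upright on the centre post of the run-out gauge, fully down on its seat, easing it in past the sprung plunger with no more than a light push (some 10 to 15 N) and never forcing it, then or later. Then turn it by its grip, first to the low spot of its track, where the plunger comes out farthest; pause there a moment, then turn it on to the high spot, where the plunger is pushed in farthest, and leave the hub seated and still with that high spot on the plunger. Leave the other things on the bench alone.

Things in the scene. Friction and masses are not known exactly. Their poses are not given: they have to be found in the camera images.
- feed_hub: loose bare-metal hub, 75 mm tall, about 0.35 kg, standing upright. Origin: centre of its underside; z up its axis; a shallow slot on its top lies along its x. From below: foot 26 mm across (0 to 5 mm high), track ring (5 to 35), flange (35 to 39), round grip (39 to 75). A 13 mm bore, 45 mm deep, opens in the underside on the axis. Foot, bore, flange and grip are concentric
- hub_flange (a point): centre of the top face of the hub's thin true flange, 58 mm across, which hides the track ring from above. The track under it is a cone widening over 5 to 21 mm above the underside, then a plain cylinder 44 mm across, off-centre by 5 mm in a direction that differs each time and is unrelated to the hub's axes and slot: one high spot and, half a turn away, one low spot
- hub_grip (a point): on the hub's axis, 60 mm above its underside: middle of the solid plain round grip, 26 mm across, 36 mm long, its foot at the flange, where the hub is held and turned
- gauge: run-out gauge, fixed to the bench: dark base plate 175 x 90 x 12 mm with an upright steel centre post near one end. Origin: on the post's axis at the bench surface; z up; x from the post towards plunger and dial. At x 60 to 90 mm stands a grey block, 54 mm high
- seat (a point): on the post's axis, at the top of the 32 mm seat washer, 16 mm above the bench, where the hub's underside comes to rest. The post is 12 mm across, rises 34 mm from here and tapers over its last 8 mm
- dial (a point): centre of the gauge's round dial, 64 mm across, facing up, 58 mm above the bench. Its needle points to the post at zero and turns clockwise (from above) 0.4 rad per mm of plunger travel
- plunger (a joint): travel of the sprung plunger in m, 0 fully out, grows away from the post to 0.016. Polished round tip, 8 mm, 44 mm above the bench, on the gauge's x axis, 15 mm from the post's axis when out. Spring 1 N plus 0.1 N per mm. Under the seated hub it reads about 0.002 on the low spot, 0.012 on the high spot (up to 1 mm less by play), a cosine between. A hub let go stays at its angle
- stamp: bystander: small rubber stamp with a round knob, 24 x 34 x 56 mm, origin at the centre of its underside
- small_jar: bystander: small white jar with dark lid, 38 mm diameter, 40 mm tall, origin at the centre of its underside
- ref_block: bystander: steel block with a small knob on top, 30 x 50 x 32 mm, origin at the centre of its underside

How it is judged:
By the outcome, as a careful person would: the job done as asked, in the order asked, and still so for the second after the job is handed in, with the robot touching nothing.
It also fails if it takes over 72 s, if anything falls off the work surface, if the arm or the gripper's body presses on something with over 40 N, if the wrist force passes 120 N, or if a joint passes its speed limit or range.

### The arm

A 6-joint arm with a two-finger parallel gripper is mounted at the origin on a cart in front of the work surface, level with it; the furniture and walls round the work are solid. World frame = base frame: x ahead of the robot, y to its left, z up, the work surface at z = 0. Lengths are in m, angles in degrees, forces in N, time in s.
With the tool pointing down it reaches from about 0.425 to 0.95 m from the base axis. Payload 14.7 kg.
Tool frame: the origin (TCP) lies at the centre of the arm's flange, where the gripper is bolted on; the fingertips stand 173 mm ahead of it and the grasp point (between the pads) lies 155 mm ahead of it (arm.grip_depth is the distance from the TCP to the grasp point, in m); z points along the fingers, y is the line along which they close (so a half turn about z gives the same grasp; the last joint's range is limited). The gripper opens to 85 mm and grips with 20 to 120 N. Pads are 22 mm wide; open, the fingers measure 114 mm over their backs; the gripper's body (76 mm by 85 mm) begins 54 mm behind the grasp point. The pads swing forward as they close: fully open they stand 13 mm farther back than shut.
Start: joints at [66.83, 27.513, 91.461, -0, 61.026, -2.67], TCP at [0.228, 0.609, 0.405] pointing down, gripper open.
Joint ranges: [-157.49, 157.49], [-46.99, 117.5], [13.45, 153.17], [-89.5, 269.5], [5.16, 153.95], [-167.48, 167.48]. Speed limits (degrees/s): [108.29, 108.29, 136.94, 172.46, 172.46, 172.46].

### API

Orientations are given as [roll, pitch, yaw] about the fixed x, y, z axes, in that order (R = Rz(yaw) Ry(pitch) Rx(roll)).
In Python, from bench import arm, vision gives the robot as it stands.
- The arm moves only by the tool jog_arm, never from a script. Its argument "increments" is a list of rows, each a list of 7 numbers: the finger opening in mm, from 0 to 85.4, then the shift along the world's x, y, z in mm, then the turn, a rotation vector about the world's x, y, z in degrees. In form: [[fingers, dx, dy, dz, wx, wy, wz], ...]. A call has exactly 10 rows; each row shifts and turns the commanded pose from where the row before left it; what a row does not reach is not made up. A row lasts 1/8 s, in which the tool goes at most 62.5 mm and 10.7 degrees, less where a joint would pass 70% of its speed; a pose out of reach is approached as far as the arm can. A call with a gripper value outside its range is refused whole. The fingers move at their own pace and stop on an object; the grip force is fixed at half the most. Time passes only in rows, so rows that do not move let the fingers close, or fill a call up. It gives the time, the measured TCP pose, the force, the opening and the grip force at its end, in the units of the state.
- arm.observe(): the state, without advancing time (a new reading comes with each control period).
- vision.snapshot(name): name is "side" or "top"; returns the picture (384x512x3 uint8, red, green, blue); there is no depth.
- vision.get_calibration(name): a dict with "fx", "fy", "cx", "cy" (pixels), "R" (3x3) and "t" (3): a world point X has camera coordinates R X + t. Camera axes: x right, y down, z forward; pixel columns grow to the right and rows downward; lengths in m; the calibration is good to about 2 mm. A picture is of the moment at which its call begins. get_calibration takes no time and is no camera call.
- arm.finish_job(): hands the job in; it is judged then, once.
The state is a dict: "t": time; "q": joint angles; "joint_vel": joint speeds; "effort": joint torques, N m; "tcp_pos": TCP position; "tool_rot": TCP orientation; "contact_force": force on the tool from outside, world axes, zero at the start; "wrist_torque": the same for the moment, N m; "gripper_width": finger opening in m; "finger_force": force on a finger pad.
Only numpy, scipy, OpenCV 4.12 (cv2) and the standard library are available. Lean on these libraries where they do the work, as an engineer would, in place of code of your own. Each camera call takes 0.05 s, during which the arm holds its last target. There are 200 camera calls.

## Working session

There is one attempt and no reset: what is moved stays moved. The work goes in short steps, Python scripts to look and compute and a tool call to move; the robot and the scene stay as the last step left them, time stands still between calls to the robot, and variables do not carry over. Pictures are saved under pics/ and viewed, at most 12 in all, crops included, and the job is handed in when it is done.

Besides the shell and the picture viewer there is one more tool, called after "Request:" in YAML: its name, and indented under it one key for each argument. jog_arm: Moves the arm, as the interface text tells. Its arguments: {"type":"object","properties":{"increments":{"type":"array"}},"required":["increments"]}

```bash
mkdir -p pics; python3 - <<'E'
from bench import arm, vision
import cv2
for n in("top","side"):
    cv2.imwrite(f"pics/{n}0.png",cv2.resize(vision.snapshot(n),(800,600),interpolation=cv2.INTER_CUBIC)[:,:,::-1])
    print(n,vision.get_calibration(n))
s=arm.observe();print(s)
E
```

```text
top {'fx': 375.99613376819667, 'fy': 375.99613376819667, 'cx': 252.7846595395602, 'cy': 188.11122557550644, 'R': array([[ 1.01662881e-02, -9.99944862e-01,  2.63043477e-03],
       [-9.77785115e-01, -1.04916975e-02, -2.09347063e-01],
       [ 2.09363118e-01, -4.43717414e-04, -9.77837864e-01]]), 't': array([0.07074072, 0.52343139, 0.94732883])}
side {'fx': 349.40312471836705, 'fy': 349.40312471836705, 'cx': 258.21063565430705, 'cy': 193.40542937626142, 'R': array([[ 0.89665667, -0.44269255,  0.00548909],
       [-0.25004025, -0.51660073, -0.81890388],
       [ 0.36535831,  0.73290313, -0.57390444]]), 't': array([-0.43170416,  0.2246668 ,  0.6776985 ])}
{'t': 0.1, 'q': array([ 6.68314803e+01,  2.75458620e+01,  9.14921035e+01,  4.21876704e-04,
        6.10255680e+01, -2.67025168e+00]), 'joint_vel': array([-0.01324524, -0.04001702, -0.15598974,  0.03152356, -0.00195964,
       -0.02004232]), 'effort': array([ 3.40918768e-04, -9.52256370e+01, -4.31044793e+01, -2.72753459e-04,
        5.34585430e-03, -6.12534927e-05]), 'tcp_pos': array([0.22752232, 0.60867278, 0.40412822]), 'tool_rot': array([-1.79936553e+02, -3.32833312e-03,  1.59501526e+02]), 'contact_force': array([-0.27505749,  0.28960072, -0.38425127]), 'wrist_torque': array([ 0.02488653, -0.02376538, -0.00373749]), 'finger_force': 0.0, 'gripper_width': 0.08520268312795438}
```

View pics/top0.png

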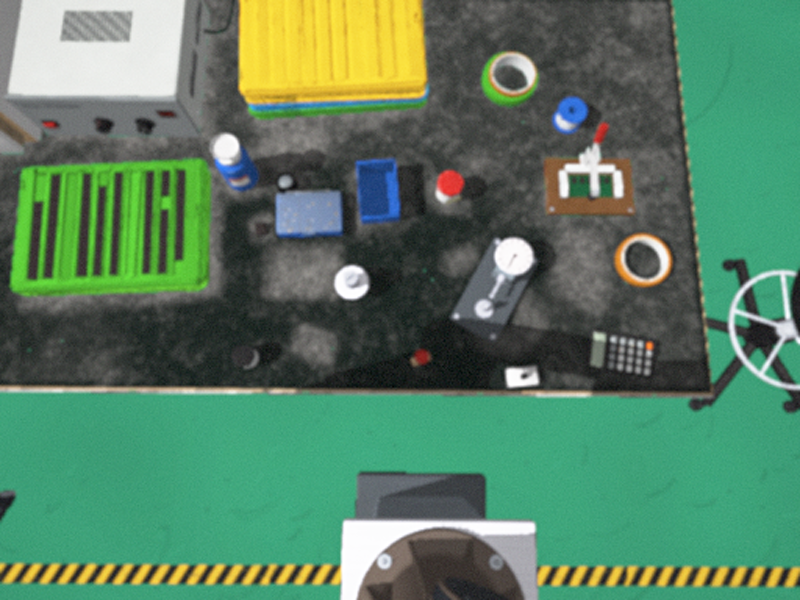

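View pics/side0.png

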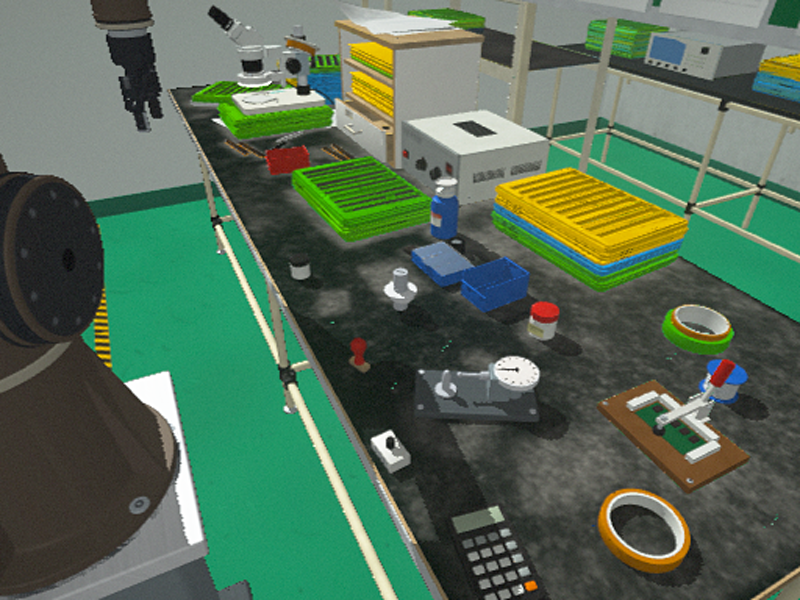

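Top view: the hub is near (352,282), the gauge post near (484,308) and the dial near (514,257). In the side view the hub is at (400,288), the post at (446,383) and the dial at (515,372). I'll zoom in on the originals next.

```bash
cat > h.py <<'E'
import numpy as np, cv2
from bench import arm, vision
C={n:vision.get_calibration(n) for n in("top","side")}
def proj(n,X):
    c=C[n];p=np.asarray(c["R"])@np.asarray(X,float)+c["t"];return np.array([c["fx"]*p[0]/p[2]+c["cx"],c["fy"]*p[1]/p[2]+c["cy"]])
def ray(n,uv,z):
    c=C[n];R=np.asarray(c["R"]);o=-R.T@c["t"];d=R.T@np.array([(uv[0]-c["cx"])/c["fx"],(uv[1]-c["cy"])/c["fy"],1]);return o+d*(z-o[2])/d[2]
def crop(n,u0,v0,w,h,k):
    return cv2.resize(vision.snapshot(n)[v0:v0+h,u0:u0+w,::-1],None,fx=k,fy=k,interpolation=cv2.INTER_CUBIC)
E
python3 - <<'E'
from h import *
a=crop("top",200,145,160,85,5); b=crop("side",225,160,140,115,5)[:, :]
b=crop("side",235,165,133,56*2,5)
cv2.imwrite("pics/a.png",a); cv2.imwrite("pics/b.png",b)
k=512/800
for n,uv,z in(("top",(352,282),.06),("top",(484,308),.05),("top",(514,257),.058),("side",(400,288),.039),("side",(515,372),.058)):
    print(n,uv,ray(n,np.array(uv)*k,z).round(4))
E
```

```text
top (352, 282) [0.5417 0.1497 0.06  ]
top (484, 308) [ 0.5008 -0.0761  0.05  ]
top (514, 257) [ 0.5895 -0.1286  0.058 ]
side (400, 288) [0.551  0.1552 0.039 ]
side (515, 372) [ 0.5901 -0.1316  0.058 ]
```

View pics/a.png

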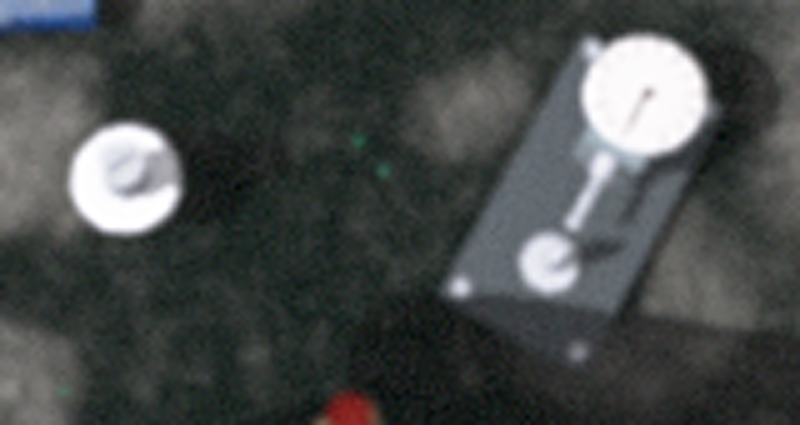

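View pics/b.png

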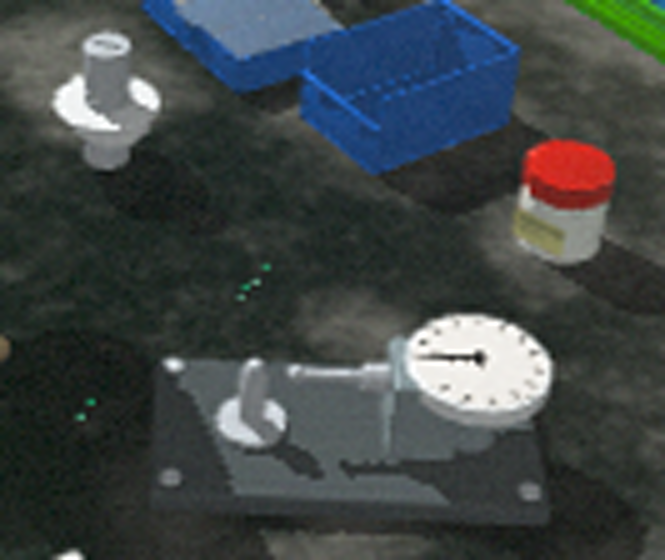

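Crop a shows the flange disc centred at (126,179), the washer at (549,262) and the dial at (645,94). Crop b shows the flange at (107,103), the hub top at (107,44), the washer at (252,421), the post top at (253,360) and the dial at (480,356). Next I'll fit ellipses and use both views.

```bash
python3 - <<'E'
from h import *
def fit(n,crop0,seed,r,thr):
    im=vision.snapshot(n);k=5
    u0,v0=crop0;c=(np.array([u0,v0])+np.array(seed)/5-.4)
    x0,y0=np.round(c-r).astype(int);w=2*r+1
    g=cv2.resize(im[y0:y0+w,x0:x0+w].min(2),None,fx=8,fy=8,interpolation=cv2.INTER_CUBIC)
    cs,_=cv2.findContours((g>thr).astype(np.uint8),0,1)
    h=cv2.convexHull(max(cs,key=cv2.contourArea));e=cv2.fitEllipse(h)
    return np.array([x0,y0])+(np.array(e[0])+.5)/8-.5, np.array(e[1])/8
for name,n,c0,s,r,thr,z in(("flange","top",(200,145),(126,179),15,150,.039),("dial","top",(200,145),(645,94),16,150,.058),("washer","top",(200,145),(549,262),8,150,.016),
  ("dial","side",(235,165),(480,356),18,150,.058),("washer","side",(235,165),(252,421),9,150,.016)):
    uv,ax=fit(n,c0,s,r,thr); print(name,n,uv.round(2),ax.round(1),ray(n,uv,z).round(4))
for nm,s,z in(("flange",(107,103),.039),("gripTop",(107,44),.075),("washer",(252,421),.016),("posttop",(253,362),.05),("dial",(480,356),.058)):
    print("side manual",nm,ray("side",np.array([235,165])+np.array(s)/5-.4,z).round(4))
for nm,s,z in(("flange",(126,179),.039),("gripTop",(127,172),.075),("washer",(549,262),.016),("dial",(645,94),.058)):
    print("top manual",nm,ray("top",np.array([200,145])+np.array(s)/5-.4,z).round(4))
E
```

```text
flange top [224.37 180.4 ] [22.  22.5] [0.5468 0.1538 0.039 ]
dial top [326.12 165.09] [27.2 30.1] [ 0.5877 -0.1209  0.058 ]
washer top [309.31 197.23] [11.8 12.4] [ 0.507  -0.0801  0.016 ]
dial side [329.83 237.56] [19.6 30.5] [ 0.5916 -0.1305  0.058 ]
washer side [283.92 248.73] [ 9.1 12.3] [ 0.5073 -0.0798  0.016 ]
side manual flange [0.5491 0.1513 0.039 ]
side manual gripTop [0.5507 0.1547 0.075 ]
side manual washer [ 0.5093 -0.081   0.016 ]
side manual posttop [ 0.5093 -0.0786  0.05  ]
side manual dial [ 0.5965 -0.1265  0.058 ]
top manual flange [0.5468 0.1526 0.039 ]
top manual gripTop [0.5421 0.1494 0.075 ]
top manual washer [ 0.5077 -0.0804  0.016 ]
top manual dial [ 0.5925 -0.1277  0.058 ]
```

Request:
jog_arm:
  increments:
    - [62, 32, -45.7, -8, 0, 0, -7.85]
    - [62, 32, -45.7, -8, 0, 0, -7.85]
    - [62, 32, -45.7, -8, 0, 0, -7.85]
    - [62, 32, -45.7, -8, 0, 0, -7.85]
    - [62, 32, -45.7, -8, 0, 0, -7.85]
    - [62, 32, -45.7, -8, 0, 0, -7.85]
    - [62, 32, -45.7, -8, 0, 0, -7.85]
    - [62, 32, -45.7, -8, 0, 0, -7.85]
    - [62, 32, -45.7, -8, 0, 0, -7.85]
    - [62, 32, -45.7, -8, 0, 0, -7.85]

```text
t: 1.75
tcp_pos: [0.5486, 0.1502, 0.3247]
tool_rot: [180.0, -0.0, 80.7]
contact_force: [0.5, -0.6, 0.5]
gripper_width: 0.0622
finger_force: 0.0
```

Request:
jog_arm:
  increments:
    - [62, 0, 1.5, 0, 0, 0, 0]
    - [62, 0, 0, -15, 0, 0, 0]
    - [62, 0, 0, -15, 0, 0, 0]
    - [62, 0, 0, -15, 0, 0, 0]
    - [62, 0, 0, -15, 0, 0, 0]
    - [62, 0, 0, -13, 0, 0, 0]
    - [62, 0, 0, -13, 0, 0, 0]
    - [62, 0, 0, -11, 0, 0, 0]
    - [62, 0, 0, -9, 0, 0, 0]
    - [62, 0, 0, 0, 0, 0, 0]

```text
t: 3.0
tcp_pos: [0.5474, 0.1533, 0.2181]
tool_rot: [-179.9, 0.0, 81.0]
contact_force: [-0.4, 0.3, 1.0]
gripper_width: 0.062
finger_force: 0.0
```

Request:
jog_arm:
  increments:
    - [45, 0, 0, 0, 0, 0, 0]
    - [38, 0, 0, 0, 0, 0, 0]
    - [32, 0, 0, 0, 0, 0, 0]
    - [28, 0, 0, 0, 0, 0, 0]
    - [20, 0, 0, 0, 0, 0, 0]
    - [20, 0, 0, 0, 0, 0, 0]
    - [20, 0, 0, 0, 0, 0, 0]
    - [20, 0, 0, 0, 0, 0, 0]
    - [20, 0, 0, 6, 0, 0, 0]
    - [20, 0, 0, 10, 0, 0, 0]

```text
t: 4.25
tcp_pos: [0.5474, 0.1533, 0.2349]
tool_rot: [-179.9, 0.0, 81.0]
contact_force: [0.2, -0.5, -3.9]
gripper_width: 0.0241
finger_force: 59.1
```

Request:
jog_arm:
  increments:
    - [20, 0, 0, 15, 0, 0, 0]
    - [20, 0, 0, 15, 0, 0, 0]
    - [20, 0, 0, 15, 0, 0, 0]
    - [20, 0, 0, 15, 0, 0, 0]
    - [20, -5, -29, 5, 0, 0, 0]
    - [20, -5, -29, 0, 0, 0, 0]
    - [20, -5, -29, 0, 0, 0, 0]
    - [20, -5, -29, 0, 0, 0, 0]
    - [20, 0, 0, 0, 0, 0, 0]
    - [20, 0, 0, 0, 0, 0, 0]

```text
t: 5.5
tcp_pos: [0.5278, 0.0375, 0.3001]
tool_rot: [180.0, -0.0, 81.0]
contact_force: [0.9, 0.6, -4.4]
gripper_width: 0.0244
finger_force: 59.2
```

```bash
python3 - <<'E'
from h import *
b=crop("side",200,120,160,120,5)
cv2.imwrite("pics/c.png",b)
E
```

```text
(no output)
```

View pics/c.png

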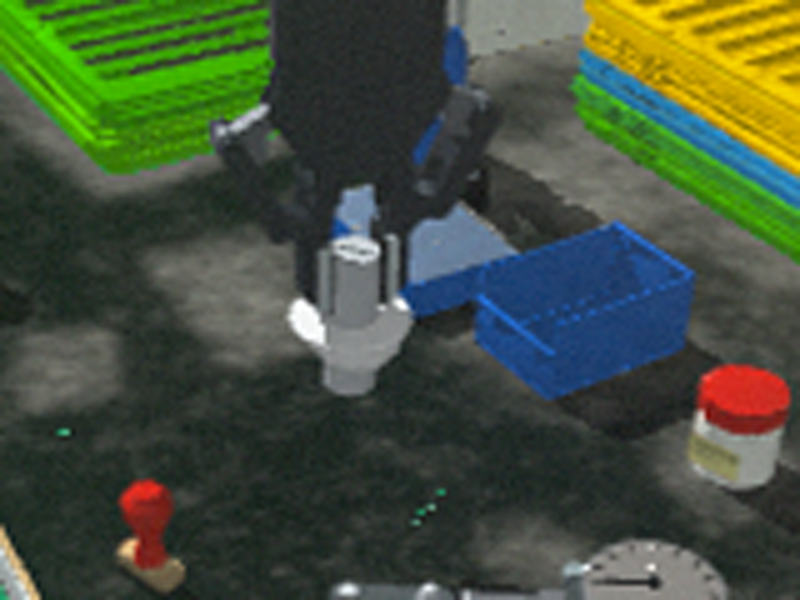

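The hub is held upright. Its top centre is at (355,248) and its foot is near (349,384). I'll check where it sits relative to the tool.

```bash
python3 - <<'E'
from h import *
print(arm.observe()["tcp_pos"])
f=lambda u,v:np.array([200+u/5-.4,120+v/5-.4])
print(ray("side",f(355,248),.157),ray("side",f(350,315),.121), ray("side",f(349,383),.082))
T=np.array([.5278,.0375,0])
for z in(.157,.121,.082): print(z,(proj("side",T+[0,0,z])+.4-[200,120])*5)
E
```

```text
[0.52780733 0.0377745  0.30004085]
[0.53101198 0.03750614 0.157     ] [0.5289365  0.03666664 0.121     ] [0.52895786 0.03572752 0.082     ]
0.157 [348.86847298 249.56704553]
0.121 [347.06007181 314.70418774]
0.082 [345.20006502 381.70012256]
```

Request:
jog_arm:
  increments:
    - [20, -4, -24, 0, 0, 0, 0]
    - [20, -5, -28, 0, 0, 0, 0]
    - [20, -5, -28, 0, 0, 0, 0]
    - [20, -4, -24, 0, 0, 0, 0]
    - [20, -3, -14, 0, 0, 0, 0]
    - [20, 0, 0, -10, 0, 0, 0]
    - [20, 0, 0, -8, 0, 0, 0]
    - [20, 0, 0, -7, 0, 0, 0]
    - [20, 0, 0, 0, 0, 0, 0]
    - [20, 0, 0, 0, 0, 0, 0]

```text
t: 6.8
tcp_pos: [0.5067, -0.0804, 0.2747]
tool_rot: [-180.0, -0.0, 81.0]
contact_force: [0.7, -1.0, -4.7]
gripper_width: 0.0242
finger_force: 59.2
```

```bash
python3 - <<'E'
from h import *
print(arm.observe()["tcp_pos"],arm.observe()["contact_force"])
a=crop("side",250,190,80,80,7);b=crop("top",270,145,80,80,7)
cv2.imwrite("pics/d.png",cv2.resize(np.hstack([a,b]),(800,400)))
E
```

```text
[ 0.5067264  -0.08044033  0.27471043] [ 0.71341037 -0.98085272 -4.68619729]
```

View pics/d.png

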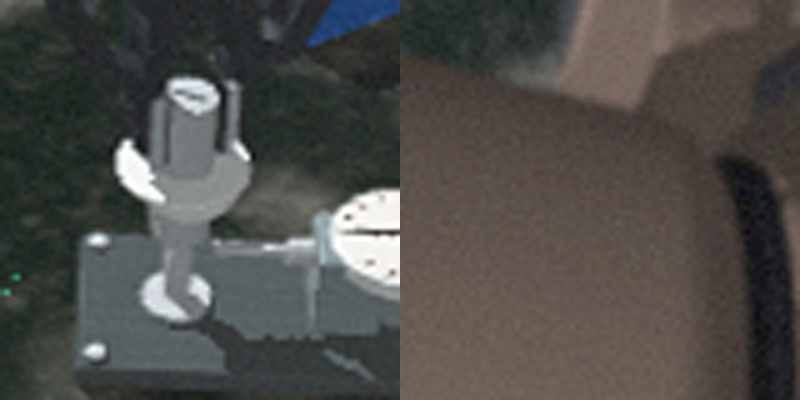

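The hub is above the post. The washer is at (177,296), the flange about (182,175) and the grip top (193,93), so I'll check for tilt or offset with a projected overlay.

```bash
python3 - <<'E'
from h import *
k=10;u0,v0=255,195
a=crop("side",u0,v0,60,60,k)
P=arm.observe()["tcp_pos"]
def circ(X,r,z,col):
    t=np.linspace(0,2*np.pi,60)
    p=[(proj("side",[X[0]+r*np.cos(s),X[1]+r*np.sin(s),z])-[u0,v0]+.5)*k for s in t]
    cv2.polylines(a,[np.int32(p)],True,col,1)
X=P[:2];b=P[2]-.218
circ(X,.013,b+.075,(0,0,255));circ(X,.029,b+.039,(0,255,0));circ(X,.013,b,(255,0,0));circ(X,.016,.016,(0,255,255));circ(X,.006,.034,(0,255,255))
cv2.imwrite("pics/e.png",a)
E
```

```text
(no output)
```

View pics/e.png

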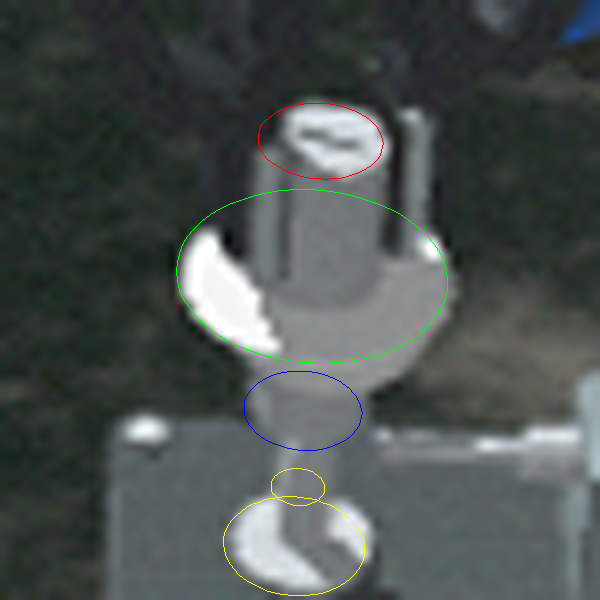

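Everything shows the same +5 px offset at 10x scale, so the hub lines up with the post to about 1 mm and isn't tilted. I'll lower it gently.

Request:
jog_arm:
  increments:
    - [20, 0, 0, -3, 0, 0, 0]
    - [20, 0, 0, -3, 0, 0, 0]
    - [20, 0, 0, -2, 0, 0, 0]
    - [20, 0, 0, -2, 0, 0, 0]
    - [20, 0, 0, -1, 0, 0, 0]
    - [20, 0, 0, -1, 0, 0, 0]
    - [20, 0, 0, -1, 0, 0, 0]
    - [20, 0, 0, -1, 0, 0, 0]
    - [20, 0, 0, 0, 0, 0, 0]
    - [20, 0, 0, 0, 0, 0, 0]

```text
t: 8.2
tcp_pos: [0.5067, -0.0807, 0.2607]
tool_rot: [180.0, -0.0, 81.0]
contact_force: [1.3, 1.2, -4.1]
gripper_width: 0.0246
finger_force: 59.1
```

Request:
jog_arm:
  increments:
    - [20, 0, 0, -1, 0, 0, 0]
    - [20, 0, 0, -1, 0, 0, 0]
    - [20, 0, 0, -1, 0, 0, 0]
    - [20, 0, 0, -1, 0, 0, 0]
    - [20, 0, 0, -1, 0, 0, 0]
    - [20, 0, 0, -1, 0, 0, 0]
    - [20, 0, 0, -1, 0, 0, 0]
    - [20, 0, 0, -1, 0, 0, 0]
    - [20, 0, 0, 0, 0, 0, 0]
    - [20, 0, 0, 0, 0, 0, 0]

```text
t: 9.45
tcp_pos: [0.5067, -0.0806, 0.2527]
tool_rot: [180.0, -0.0, 81.0]
contact_force: [4.3, 2.4, -3.0]
gripper_width: 0.0243
finger_force: 59.3
```

Request:
jog_arm:
  increments:
    - [20, 0.5, 0.3, 0, 0, 0, 0]
    - [20, 0, 0, -1, 0, 0, 0]
    - [20, 0, 0, -1, 0, 0, 0]
    - [20, 0, 0, -1, 0, 0, 0]
    - [20, 0, 0, -1, 0, 0, 0]
    - [20, 0, 0, -1, 0, 0, 0]
    - [20, 0, 0, -1, 0, 0, 0]
    - [20, 0, 0, -1, 0, 0, 0]
    - [20, 0, 0, 0, 0, 0, 0]
    - [20, 0, 0, 0, 0, 0, 0]

```text
t: 10.7
tcp_pos: [0.507, -0.0804, 0.2456]
tool_rot: [-180.0, -0.0, 81.0]
contact_force: [0.4, 1.3, -4.7]
gripper_width: 0.0244
finger_force: 59.2
```

Request:
jog_arm:
  increments:
    - [20, 0, 0.2, -1, 0, 0, 0]
    - [20, 0, 0, -1, 0, 0, 0]
    - [20, 0, 0, -1, 0, 0, 0]
    - [20, 0, 0, -1, 0, 0, 0]
    - [20, 0, 0, -1, 0, 0, 0]
    - [20, 0, 0, -1, 0, 0, 0]
    - [20, 0, 0, -1, 0, 0, 0]
    - [20, 0, 0, -1, 0, 0, 0]
    - [20, 0, 0, 0, 0, 0, 0]
    - [20, 0, 0, 0, 0, 0, 0]

```text
t: 11.95
tcp_pos: [0.5071, -0.0802, 0.2377]
tool_rot: [-180.0, 0.0, 81.0]
contact_force: [-0.5, 0.9, -6.1]
gripper_width: 0.0243
finger_force: 59.2
```

Request:
jog_arm:
  increments:
    - [20, 0, 0, -0.5, 0, 0, 0]
    - [20, 0, 0, -0.5, 0, 0, 0]
    - [20, 0, 0, -0.5, 0, 0, 0]
    - [20, 0, 0, -0.5, 0, 0, 0]
    - [20, 0, 0, -0.3, 0, 0, 0]
    - [20, 0, 0, -0.3, 0, 0, 0]
    - [20, 0, 0, 0, 0, 0, 0]
    - [20, 0, 0, 0, 0, 0, 0]
    - [20, 0, 0, 0, 0, 0, 0]
    - [20, 0, 0, 0, 0, 0, 0]

```text
t: 13.2
tcp_pos: [0.5071, -0.0802, 0.2351]
tool_rot: [180.0, -0.0, 81.0]
contact_force: [-1.5, 1.3, -1.8]
gripper_width: 0.0242
finger_force: 59.6
```

Request:
jog_arm:
  increments:
    - [20, 0, 0, -0.2, 0, 0, 0]
    - [20, 0, 0, -0.2, 0, 0, 0]
    - [20, 0, 0, -0.2, 0, 0, 0]
    - [20, 0, 0, 0, 0, 0, 0]
    - [20, 0, 0, 0, 0, 0, 0]
    - [20, 0, 0, 0, 0, 0, 0]
    - [20, 0, 0, 0, 0, 0, 0]
    - [20, 0, 0, 0, 0, 0, 0]
    - [20, 0, 0, 0, 0, 0, 0]
    - [20, 0, 0, 0, 0, 0, 0]

```text
t: 14.45
tcp_pos: [0.5071, -0.0802, 0.235]
tool_rot: [180.0, 0.0, 81.0]
contact_force: [-3.5, 1.5, 12.1]
gripper_width: 0.0238
finger_force: 61.1
```

```bash
cat > dial.py <<'E'
from h import *
G=-np.arctan2(.049,.084)  # gauge x direction
def unwarp(c,k=6,r=.036):
    """dial rectified: post direction to the left (image), seen from above"""
    g=np.array([np.cos(G),np.sin(G)]);l=np.array([-g[1],g[0]])
    src=[];N=int(2*r*1000*k)
    for a,b in((-r,r),(r,r),(r,-r),(-r,-r)):
        src.append(proj("side",[*(c+a*g+b*l),.058]))
    M=cv2.getPerspectiveTransform(np.float32(src),np.float32([[0,0],[N,0],[N,N],[0,N]]))
    return cv2.warpPerspective(vision.snapshot("side"),M,(N,N),flags=cv2.INTER_CUBIC)
def angle(im,k=6):
    g=im.min(2).astype(float);N=g.shape[0];th=np.deg2rad(np.arange(0,360,1))
    rr=np.arange(7,22,.5)*k
    X=N/2-rr[:,None]*np.cos(th);Y=N/2-rr[:,None]*np.sin(th)  # clockwise from left
    p=cv2.remap(g.astype(np.float32),X.astype(np.float32),Y.astype(np.float32),1).mean(0)
    p=cv2.GaussianBlur(np.tile(p,3)[None],(1,1),0)[0];w=np.convolve(p,np.ones(9)/9,'same')[360:720]
    i=int(w.argmin()); j=np.arange(i-12,i+13)%360
    wt=np.clip(np.percentile(w,60)-w[j],0,None)**2; return (i+(wt*np.arange(-12,13)).sum()/wt.sum())%360, w[i], np.median(w)
E
python3 - <<'E'
from dial import *
s=arm.observe();print(s["tcp_pos"],s["contact_force"],s["q"][5])
c=np.array([.5925,-.1285]);
im=unwarp(c);a=angle(im);print(a,np.deg2rad(a[0])/.4)
sd=crop("side",255,190,108,108,4)
cv2.imwrite("pics/f.png",np.hstack([sd,im[:,:,::-1]]) if sd.shape[0]==im.shape[0] else np.zeros((9,9,3)))
E
```

```text
[ 0.50714771 -0.0801864   0.23501502] [-3.46398749  1.50366906 12.09050194] -3.366105037243778
(np.float64(179.78187096184186), np.float64(113.32696702745226), np.float64(239.1522979736328)) 7.844463959199313
```

View pics/f.png

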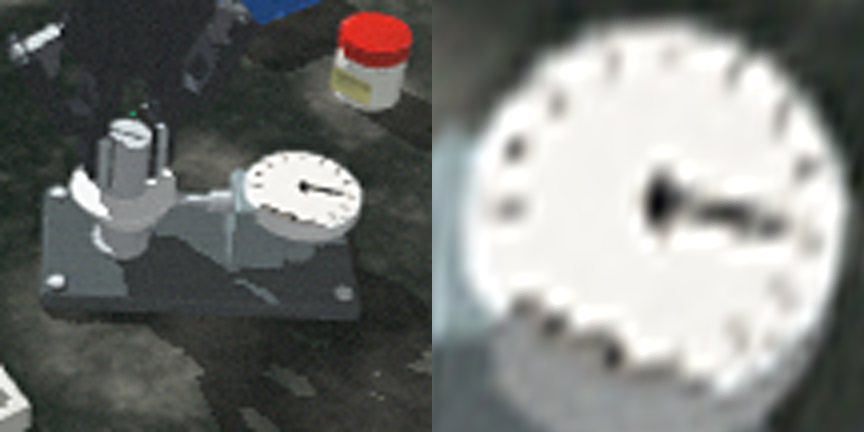

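The hub is down on its seat. The needle pivot is at (225,197) in the rectified dial and the needle points about 192° clockwise from the post direction, which is roughly 8.4 mm. I'll ease off the push, re-centre the dial reader, and calibrate zero.

Request:
jog_arm:
  increments:
    - [20, 0, 0, 0.2, 0, 0, 0]
    - [20, 0.2, 0, 0.1, 0, 0, 0]
    - [20, 0, 0, 0, 0, 0, 0]
    - [20, 0, 0, 0, 0, 0, 10]
    - [20, 0, 0, 0, 0, 0, 10]
    - [20, 0, 0, 0, 0, 0, 10]
    - [20, 0, 0, 0, 0, 0, 10]
    - [20, 0, 0, 0, 0, 0, 0]
    - [20, 0, 0, 0, 0, 0, 0]
    - [20, 0, 0, 0, 0, 0, 0]

```text
t: 15.8
tcp_pos: [0.5075, -0.0802, 0.2351]
tool_rot: [180.0, 0.0, 120.7]
contact_force: [-1.7, 1.3, 5.6]
gripper_width: 0.0244
finger_force: 60.3
```

```bash
cat >> dial.py <<'E'
g_=np.array([np.cos(G),np.sin(G)]);CC=np.array([.5925,-.1285])+.0015*g_+.0030*np.array([-g_[1],g_[0]])
def read():
    im=unwarp(CC);a=angle(im);return a
E
python3 - <<'E'
from dial import *
s=arm.observe();print(s["tcp_pos"],s["contact_force"],s["tool_rot"],s["q"][5])
old=cv2.imread("pics/side0.png")[:,:,::-1]
old=cv2.resize(old,(512,384),interpolation=cv2.INTER_AREA)
im=vision.snapshot
class V: pass
vision_snap=vision.snapshot
import dial
class F:
    @staticmethod
    def snapshot(n): return old
real=dial.vision; dial.vision=F; print("zero",read()); dial.vision=real
a=read();print(a,np.deg2rad(a[0])/.4)
sd=unwarp(CC)
cv2.imwrite("pics/g.png",sd[:,:,::-1])
E
```

```text
[ 0.50750099 -0.0802161   0.23507071] [-1.68418409  1.28662225  5.55250586] [1.79974519e+02 2.71506978e-02 1.20712951e+02] -43.070801886096156
zero (np.float64(356.1256392723211), np.float64(110.57726033528644), np.float64(233.49911244710285))
(np.float64(132.4379834481636), np.float64(110.75183783637152), np.float64(239.73176744249128)) 5.778697164680519
```

View pics/g.png

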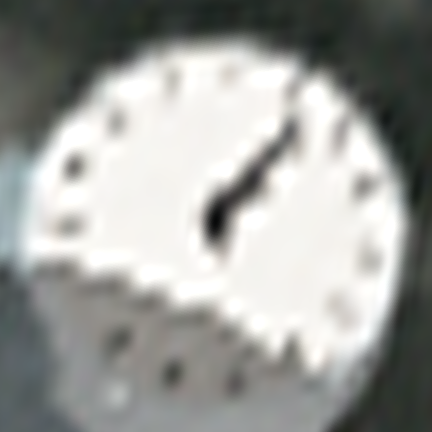

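The rectified needle is clear, reading about 132° against a zero of 356°, so roughly 5.9 mm and falling with +wz. I'll keep turning towards the low spot.

Request:
jog_arm:
  increments:
    - [20, 0, 0, 0, 0, 0, 10]
    - [20, 0, 0, 0, 0, 0, 10]
    - [20, 0, 0, 0, 0, 0, 10]
    - [20, 0, 0, 0, 0, 0, 10]
    - [20, 0, 0, 0, 0, 0, 0]
    - [20, 0, 0, 0, 0, 0, 0]
    - [20, 0, 0, 0, 0, 0, 0]
    - [20, 0, 0, 0, 0, 0, 0]
    - [20, 0, 0, 0, 0, 0, 0]
    - [20, 0, 0, 0, 0, 0, 0]

```text
t: 17.15
tcp_pos: [0.5074, -0.0802, 0.2351]
tool_rot: [-180.0, 0.0, 160.7]
contact_force: [-2.8, -0.6, 6.3]
gripper_width: 0.0247
finger_force: 60.4
```

```bash
cat > rd.py <<'E'
from dial import *
s=arm.observe();a=read();print(s["t"],s["tcp_pos"],s["contact_force"],s["wrist_torque"],s["tool_rot"][2],s["q"][5]);print(a,"mm",np.deg2rad((a[0]+4)%360)/.4)
E
python3 rd.py
```

```text
17.15 [ 0.50737014 -0.08023004  0.23507178] [-2.76026905 -0.55985162  6.27696221] [0.02692384 0.47537505 0.13649123] 160.71376734590234 -83.06793079415512
(np.float64(67.59828475592056), np.float64(128.9489754570855), np.float64(239.99498918321396)) mm 3.1240645194281957
```

Request:
jog_arm:
  increments:
    - [20, 0, 0, 0, 0, 0, 8]
    - [20, 0, 0, 0, 0, 0, 8]
    - [20, 0, 0, 0, 0, 0, 8]
    - [20, 0, 0, 0, 0, 0, 0]
    - [20, 0, 0, 0, 0, 0, 0]
    - [20, 0, 0, 0, 0, 0, 0]
    - [20, 0, 0, 0, 0, 0, 0]
    - [20, 0, 0, 0, 0, 0, 0]
    - [20, 0, 0, 0, 0, 0, 0]
    - [20, 0, 0, 0, 0, 0, 0]

```text
t: 18.45
tcp_pos: [0.5073, -0.0803, 0.235]
tool_rot: [-180.0, 0.0, -175.3]
contact_force: [-3.2, -0.5, 7.5]
gripper_width: 0.0249
finger_force: 60.5
```

```bash
python3 rd.py
```

```text
18.45 [ 0.50733732 -0.08031996  0.23504721] [-3.15333564 -0.47713088  7.54153025] [-0.17314546  0.58642487  0.05203124] -175.28553205768387 -107.0691075558027
(np.float64(45.75874384282255), np.float64(106.74637942843967), np.float64(240.04464975992835)) mm 2.171134779284273
```

Request:
jog_arm:
  increments:
    - [20, 0, 0, 0, 0, 0, 8]
    - [20, 0, 0, 0, 0, 0, 8]
    - [20, 0, 0, 0, 0, 0, 0]
    - [20, 0, 0, 0, 0, 0, 0]
    - [20, 0, 0, 0, 0, 0, 0]
    - [20, 0, 0, 0, 0, 0, 0]
    - [20, 0, 0, 0, 0, 0, 0]
    - [20, 0, 0, 0, 0, 0, 0]
    - [20, 0, 0, 0, 0, 0, 0]
    - [20, 0, 0, 0, 0, 0, 0]

```text
t: 19.75
tcp_pos: [0.5073, -0.0803, 0.2351]
tool_rot: [-180.0, 0.0, -159.3]
contact_force: [-3.3, -1.9, 7.3]
gripper_width: 0.0241
finger_force: 60.5
```

```bash
python3 rd.py
```

```text
19.75 [ 0.50734536 -0.08033851  0.23505036] [-3.30705853 -1.87791392  7.25946752] [-0.36531985  0.57905275  0.09419154] -159.27919887458916 -123.07080615337867
(np.float64(41.157244663502546), np.float64(108.7495871649848), np.float64(240.00734795464408)) mm 1.9703565012668958
```

Request:
jog_arm:
  increments:
    - [20, 0, 0, 0, 0, 0, 8]
    - [20, 0, 0, 0, 0, 0, 8]
    - [20, 0, 0, 0, 0, 0, 8]
    - [20, 0, 0, 0, 0, 0, 0]
    - [20, 0, 0, 0, 0, 0, 0]
    - [20, 0, 0, 0, 0, 0, 0]
    - [20, 0, 0, 0, 0, 0, 0]
    - [20, 0, 0, 0, 0, 0, 0]
    - [20, 0, 0, 0, 0, 0, 0]
    - [20, 0, 0, 0, 0, 0, 0]

```text
t: 21.05
tcp_pos: [0.5074, -0.0805, 0.2351]
tool_rot: [-180.0, -0.0, -135.3]
contact_force: [-3.5, -3.4, 6.6]
gripper_width: 0.0244
finger_force: 60.4
```

```bash
python3 rd.py
```

```text
21.05 [ 0.50739712 -0.08046108  0.23509547] [-3.50750957 -3.40336457  6.64241071] [-0.60182264  0.57130228  0.07645671] -135.28028920146716 -147.07090391804172
(np.float64(46.404112189213), np.float64(106.74293263753255), np.float64(240.06946563720703)) mm 2.199294285615935
```

Request:
jog_arm:
  increments:
    - [20, 0, 0, 0, 0, 0, -8]
    - [20, 0, 0, 0, 0, 0, -8]
    - [20, 0, 0, 0, 0, 0, -5.5]
    - [20, 0, 0, 0, 0, 0, 0]
    - [20, 0, 0, 0, 0, 0, 0]
    - [20, 0, 0, 0, 0, 0, 0]
    - [20, 0, 0, 0, 0, 0, 0]
    - [20, 0, 0, 0, 0, 0, 0]
    - [20, 0, 0, 0, 0, 0, 0]
    - [20, 0, 0, 0, 0, 0, 0]

```text
t: 22.35
tcp_pos: [0.5074, -0.0804, 0.235]
tool_rot: [-180.0, 0.0, -156.8]
contact_force: [-3.4, -2.5, 7.2]
gripper_width: 0.0243
finger_force: 60.4
```

Request:
jog_arm:
  increments:
    - [20, 0, 0, 0, 0, 0, 0]
    - [20, 0, 0, 0, 0, 0, 0]
    - [20, 0, 0, 0, 0, 0, 0]
    - [20, 0, 0, 0, 0, 0, 0]
    - [20, 0, 0, 0, 0, 0, 0]
    - [20, 0, 0, 0, 0, 0, 0]
    - [20, 0, 0, 0, 0, 0, 0]
    - [20, 0, 0, 0, 0, 0, 0]
    - [20, 0, 0, 0, 0, 0, 0]
    - [20, 0, 0, 0, 0, 0, 0]

```text
t: 23.6
tcp_pos: [0.5074, -0.0804, 0.2351]
tool_rot: [-180.0, 0.0, -156.8]
contact_force: [-3.2, -2.6, 6.8]
gripper_width: 0.0243
finger_force: 60.4
```

```bash
python3 rd.py
```

```text
23.6 [ 0.50736799 -0.08042309  0.23506745] [-3.17447907 -2.5850793   6.79911459] [-0.63700053  0.56541678 -0.0057616 ] -156.78812829926378 -125.5659606007618
(np.float64(42.69825426282915), np.float64(121.47599453396266), np.float64(240.1468378702799)) mm 2.037595729549615
```

I've paused on the low spot at about 2.0 mm. Now I'll turn back half a turn to the high spot.

Request:
jog_arm:
  increments:
    - [20, 0, 0, 0, 0, 0, -10]
    - [20, 0, 0, 0, 0, 0, -10]
    - [20, 0, 0, 0, 0, 0, -10]
    - [20, 0, 0, 0, 0, 0, -10]
    - [20, 0, 0, 0, 0, 0, -10]
    - [20, 0, 0, 0, 0, 0, -10]
    - [20, 0, 0, 0, 0, 0, -10]
    - [20, 0, 0, 0, 0, 0, -10]
    - [20, 0, 0, 0, 0, 0, -10]
    - [20, 0, 0, 0, 0, 0, 0]

```text
t: 24.9
tcp_pos: [0.5076, -0.0802, 0.2351]
tool_rot: [180.0, 0.0, 113.0]
contact_force: [-2.2, 0.7, 4.7]
gripper_width: 0.0243
finger_force: 60.3
```

```bash
python3 rd.py
```

```text
24.9 [ 0.5075567  -0.08020047  0.23505327] [-2.15560801  0.72690073  4.7339994 ] [0.11366033 0.28492815 0.00209791] 113.03302233345994 -35.39371757182058
(np.float64(147.08953992347472), np.float64(97.41356658935547), np.float64(239.3038881089952)) mm 6.592524842470137
```

Request:
jog_arm:
  increments:
    - [20, 0, 0, 0, 0, 0, -10]
    - [20, 0, 0, 0, 0, 0, -10]
    - [20, 0, 0, 0, 0, 0, -10]
    - [20, 0, 0, 0, 0, 0, -10]
    - [20, 0, 0, 0, 0, 0, -10]
    - [20, 0, 0, 0, 0, 0, 0]
    - [20, 0, 0, 0, 0, 0, 0]
    - [20, 0, 0, 0, 0, 0, 0]
    - [20, 0, 0, 0, 0, 0, 0]
    - [20, 0, 0, 0, 0, 0, 0]

```text
t: 26.2
tcp_pos: [0.5075, -0.0802, 0.2351]
tool_rot: [180.0, -0.0, 63.2]
contact_force: [-2.0, 1.1, 5.5]
gripper_width: 0.0245
finger_force: 60.3
```

```bash
python3 rd.py
```

```text
26.2 [ 0.50754895 -0.0802006   0.23507213] [-2.02511122  1.09104525  5.48127636] [ 0.22608949  0.2395801  -0.08912303] 63.204620828981795 14.433671659725459
(np.float64(227.1859676053165), np.float64(113.06787024603949), np.float64(240.57113986545136)) mm 10.087390797804309
```

Request:
jog_arm:
  increments:
    - [20, 0, 0, 0, 0, 0, -10]
    - [20, 0, 0, 0, 0, 0, -10]
    - [20, 0, 0, 0, 0, 0, 0]
    - [20, 0, 0, 0, 0, 0, 0]
    - [20, 0, 0, 0, 0, 0, 0]
    - [20, 0, 0, 0, 0, 0, 0]
    - [20, 0, 0, 0, 0, 0, 0]
    - [20, 0, 0, 0, 0, 0, 0]
    - [20, 0, 0, 0, 0, 0, 0]
    - [20, 0, 0, 0, 0, 0, 0]

```text
t: 27.5
tcp_pos: [0.5075, -0.0802, 0.2351]
tool_rot: [180.0, -0.0, 43.2]
contact_force: [-2.2, 1.7, 6.1]
gripper_width: 0.0244
finger_force: 60.3
```

```bash
python3 rd.py
```

```text
27.5 [ 0.50753183 -0.08020526  0.23506852] [-2.23872883  1.66986391  6.1243127 ] [ 0.22952565  0.27136231 -0.05267506] 43.20450847274776 34.433290373948054
(np.float64(243.86851191890435), np.float64(114.50721147325304), np.float64(240.33820682101776)) mm 10.815304112509223
```

Request:
jog_arm:
  increments:
    - [20, 0, 0, 0, 0, 0, -10]
    - [20, 0, 0, 0, 0, 0, -10]
    - [20, 0, 0, 0, 0, 0, 0]
    - [20, 0, 0, 0, 0, 0, 0]
    - [20, 0, 0, 0, 0, 0, 0]
    - [20, 0, 0, 0, 0, 0, 0]
    - [20, 0, 0, 0, 0, 0, 0]
    - [20, 0, 0, 0, 0, 0, 0]
    - [20, 0, 0, 0, 0, 0, 0]
    - [20, 0, 0, 0, 0, 0, 0]

```text
t: 28.8
tcp_pos: [0.5075, -0.0802, 0.2351]
tool_rot: [180.0, -0.0, 23.2]
contact_force: [-1.7, 1.1, 6.0]
gripper_width: 0.0243
finger_force: 60.3
```

```bash
python3 rd.py
```

```text
28.8 [ 0.50754035 -0.08023267  0.23505768] [-1.74073389  1.06303543  6.04263455] [ 0.24336105  0.22935975 -0.07966118] 23.202649432971313 54.43207383469471
(np.float64(249.67706513140178), np.float64(130.98004489474826), np.float64(240.14168802897134)) mm 11.068750058347655
```

Request:
jog_arm:
  increments:
    - [20, 0, 0, 0, 0, 0, -10]
    - [20, 0, 0, 0, 0, 0, -10]
    - [20, 0, 0, 0, 0, 0, -5]
    - [20, 0, 0, 0, 0, 0, 0]
    - [20, 0, 0, 0, 0, 0, 0]
    - [20, 0, 0, 0, 0, 0, 0]
    - [20, 0, 0, 0, 0, 0, 0]
    - [20, 0, 0, 0, 0, 0, 0]
    - [20, 0, 0, 0, 0, 0, 0]
    - [20, 0, 0, 0, 0, 0, 0]

```text
t: 30.1
tcp_pos: [0.5077, -0.0803, 0.235]
tool_rot: [180.0, -0.1, -1.5]
contact_force: [-0.4, 0.3, 4.9]
gripper_width: 0.0244
finger_force: 60.3
```

```bash
python3 rd.py; python3 -c "
from dial import *
cv2.imwrite('pics/i.png',unwarp(CC)[:,:,::-1])"
```

```text
30.1 [ 0.50766782 -0.08027126  0.23504278] [-0.39714866  0.26240312  4.94790925] [ 0.06583738  0.0551025  -0.1084822 ] -1.54700845200839 79.18312986500308
(np.float64(239.5900555604362), np.float64(119.68390570746529), np.float64(240.21723683675128)) mm 10.628621236613833
```

View pics/i.png

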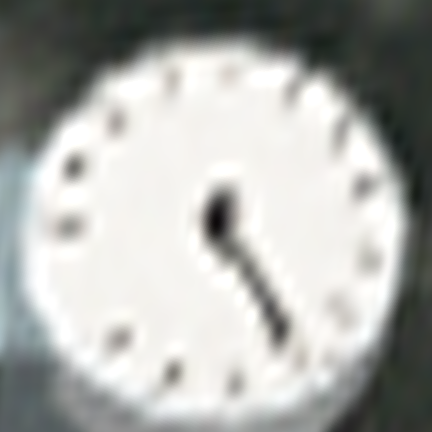

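The needle is clear and well tracked. Readings of 10.82 mm at yaw 43°, 11.07 at 23° and 10.63 at -1.5° put the high spot at about 23.5°. I'll turn there and release.

Request:
jog_arm:
  increments:
    - [20, 0, 0, 0, 0, 0, 9]
    - [20, 0, 0, 0, 0, 0, 9]
    - [20, 0, 0, 0, 0, 0, 7]
    - [20, 0, 0, 0, 0, 0, 0]
    - [20, 0, 0, 0, 0, 0, 0]
    - [20, 0, 0, 0, 0, 0, 0]
    - [20, 0, 0, 0, 0, 0, 0]
    - [20, 0, 0, 0, 0, 0, 0]
    - [20, 0, 0, 0, 0, 0, 0]
    - [20, 0, 0, 0, 0, 0, 0]

```text
t: 31.45
tcp_pos: [0.5075, -0.0803, 0.235]
tool_rot: [180.0, -0.0, 23.5]
contact_force: [-1.5, 0.3, 6.3]
gripper_width: 0.0245
finger_force: 60.4
```

```bash
python3 rd.py
```

```text
31.45 [ 0.50753255 -0.08025446  0.23504917] [-1.52209108  0.28457264  6.26924902] [0.06171256 0.21384189 0.06259586] 23.46344506329408 54.17725178167797
(np.float64(249.7178502177523), np.float64(131.09675937228732), np.float64(240.0468792385525)) mm 11.070529643453973
```

Request:
jog_arm:
  increments:
    - [25, 0, 0, 0, 0, 0, 0]
    - [27, 0, 0, 0, 0, 0, 0]
    - [30, 0, 0, 0, 0, 0, 0]
    - [34, 0, 0, 0, 0, 0, 0]
    - [38, 0, 0, 0, 0, 0, 0]
    - [44, 0, 0, 0, 0, 0, 0]
    - [50, 0, 0, 0, 0, 0, 0]
    - [50, 0, 0, 0, 0, 0, 0]
    - [50, 0, 0, 0, 0, 0, 0]
    - [50, 0, 0, 0, 0, 0, 0]

```text
t: 32.75
tcp_pos: [0.5073, -0.0802, 0.2348]
tool_rot: [180.0, -0.0, 23.5]
contact_force: [-1.0, 0.4, 0.5]
gripper_width: 0.0499
finger_force: 0.0
```

```bash
python3 rd.py
```

```text
32.75 [ 0.50732425 -0.08017129  0.23480332] [-0.96582485  0.3921253   0.52180401] [ 0.01522306  0.0134083  -0.02121516] 23.497355927154068 54.14057876929762
(np.float64(248.2715636787999), np.float64(125.08239661322699), np.float64(240.1972003512912)) mm 11.007423488373993
```

Released and still on the high spot. I'll lift clear and check once more.

Request:
jog_arm:
  increments:
    - [50, 0, 0, 3, 0, 0, 0]
    - [50, 0, 0, 8, 0, 0, 0]
    - [50, 0, 0, 15, 0, 0, 0]
    - [50, 0, 0, 20, 0, 0, 0]
    - [50, 0, 0, 25, 0, 0, 0]
    - [50, 0, 0, 25, 0, 0, 0]
    - [50, 0, 0, 20, 0, 0, 0]
    - [50, 0, 0, 10, 0, 0, 0]
    - [50, 0, 0, 0, 0, 0, 0]
    - [50, 0, 0, 0, 0, 0, 0]

```text
t: 34.05
tcp_pos: [0.5071, -0.0801, 0.3603]
tool_rot: [-180.0, 0.0, 23.5]
contact_force: [0.2, 0.9, 1.2]
gripper_width: 0.0501
finger_force: 0.0
```

```bash
python3 rd.py; python3 - <<'E'
from h import *
k=8;u0,v0=255,195
a=crop("side",u0,v0,100,70,k)
def circ(X,r,z,col):
    p=[(proj("side",[X[0]+r*np.cos(s),X[1]+r*np.sin(s),z])-[u0,v0]+.5)*k for s in np.linspace(0,6.28,60)]
    cv2.polylines(a,[np.int32(p)],True,col,1)
circ((.5085,-.0805),.013,.091,(0,0,255))
cv2.imwrite("pics/j.png",a)
E
```

```text
34.05 [ 0.50707014 -0.08010466  0.36030899] [0.15930269 0.93260813 1.16226079] [0.06380222 0.05358889 0.04650931] 23.5010702533261 54.13691045462817
(np.float64(248.27469724227058), np.float64(121.49959818522133), np.float64(237.78570387098523)) mm 11.007560215873701
```

View pics/j.png

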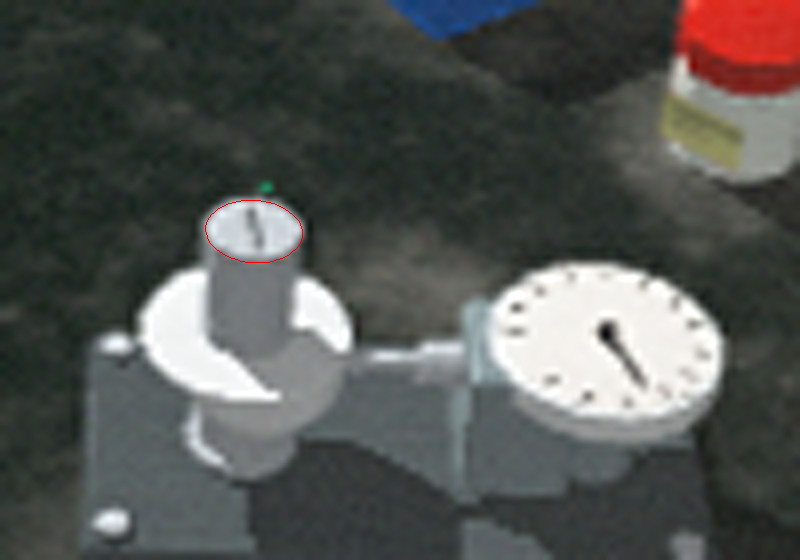

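The hub is upright. Its top at (254,231) matches the outline projected for a fully seated hub, the needle is steady near 11 mm, and the gripper is clear.

```bash
python3 -c "
from bench import arm; print(arm.finish_job())"
```

```text
the job is handed in; nothing more can be done
None
```

The hub is fully seated on the gauge post; I turned it to the low spot (about 2.0 mm), paused, then left it released and still on the high spot (about 11.0 mm), though as it met the seat the push peaked briefly at about 12 N measured, up to roughly 16 N if the hub's weight is added; job handed in at about 34 s.

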